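Build up a belt idler on its bracket

TASK

Build up the belt idler on the blue bracket: over its upright stud put first the brass spacer, then the smooth black pulley, then the steel washer, and last the orange dust cap, each seated flat on the one before. Leave the ribbed aluminium pulley, the carton and the spray can where they are; the red bracket is for another job.

Things in the scene. Friction and masses are not known exactly. Their poses are not given: they have to be found in the camera images.
- bracket_blue: Blue idler bracket, the one to build on. Plate 90 x 70 mm and 8 mm thick, fixed to the bench, with an upright plain steel stud in its middle: 12 mm diameter, its tip 62 mm above the bench, the top 6 mm tapering to a 4 mm point. Origin on the stud's axis at the underside of the plate (bench level), z up along the stud. Built up, the idler has the undersides of its parts at these heights above this origin: spacer 8, pulley 22, washer 44, cap 52 mm (top of the cap 74 mm).
- bracket_red: Red idler bracket, the same shape, not to be used. Plate 90 x 70 mm and 8 mm thick, fixed to the bench, with an upright plain steel stud in its middle: 12 mm diameter, its tip 62 mm above the bench, the top 6 mm tapering to a 4 mm point. Origin on the stud's axis at the underside of the plate (bench level), z up along the stud. 
- spacer: Brass spacer ring lying flat on the bench: outer diameter 38, bore 22, height 14 mm, about 85 g. Origin on its axis at the underside, z up along its axis.
- pulley: Smooth belt pulley, black plastic with a bare steel hub ring, lying flat on the bench: outer diameter 60, bore 22, height 22 mm, about 220 g. Origin on its axis at the underside, z up along its axis.
- washer: Thick bare steel washer lying flat on the bench: outer diameter 46, bore 22, height 8 mm, about 80 g. Origin on its axis at the underside, z up along its axis.
- cap: Orange plastic dust cap lying mouth down on the bench: round, outer diameter 40, height 22 mm, closed flat top 6 mm thick with a small yellow dot, open below with a round hollow 24 mm wide and 16 mm deep, about 30 g. Origin on its axis at the open lower rim, z up towards the closed top.
- ribbed_pulley: Bystander: ribbed belt pulley, aluminium with a blue hub ring, lying flat: outer diameter 60, bore 22, height 22 mm. Origin on its axis at the underside, z up along its axis.
- carton: Bystander: loose small cardboard carton, 60 (its x) x 90 (its y) x 40 mm high. Origin at the centre of its underside.
- spray_can: Bystander: loose standing spray can with a green label, 54 mm diameter, 150 mm high. Origin at the centre of its underside.
Not all that is in view belongs to the job. Several things look just like the spacer: the one meant starts farthest to the robot's right. There is more than one size of the cap; the one meant has the size given above.

How it is judged (in metres and radians):
On the way, in this order (a step that is already met when the one before it is completed fails the run):
1. the brass spacer lies flat on the blue bracket, over its stud (horizontal distance between spacer and bracket_blue below 0.008 m and z of spacer in the frame of bracket_blue between 0.005 and 0.011 m and angle between spacer's own z axis and vertical below 0.1 rad), for 0.2 s.
2. the black pulley lies flat on the spacer, over the stud (all of step 1 and horizontal distance between pulley and bracket_blue below 0.008 m and z of pulley in the frame of bracket_blue between 0.019 and 0.025 m and angle between pulley's own z axis and vertical below 0.1 rad), for 0.2 s.
3. the steel washer lies flat on the pulley, over the stud (all of step 2 and horizontal distance between washer and bracket_blue below 0.008 m and z of washer in the frame of bracket_blue between 0.041 and 0.047 m and angle between washer's own z axis and vertical below 0.1 rad), for 0.2 s.
4. the orange cap sits upright on the washer, over the end of the stud (all of step 3 and horizontal distance between cap and bracket_blue below 0.008 m and z of cap in the frame of bracket_blue between 0.049 and 0.055 m and angle between cap's own z axis and vertical below 0.1 rad), for 0.2 s.
At the end, for the whole second after the job is handed in: Over the blue bracket's stud, bottom up: spacer, black pulley, washer, cap, each within 8 mm of the stud's axis, 3 mm of its seated height and 0.1 rad of flat, released and slower than 20 mm/s; ribbed pulley, carton and spray can within 20 mm of their starting places (all of step 4 and linear speed of each of spacer, pulley, washer, cap below 0.02 m/s and distance of each of ribbed_pulley, carton, spray_can from where it was at the start of the episode below 0.02 m); the robot touches nothing.
It fails at once if the ribbed pulley is moved 20 mm or more (distance of ribbed_pulley from where it was at the start of the episode above 0.02 m).
It fails at once if the carton is moved 20 mm or more (distance of carton from where it was at the start of the episode above 0.02 m).
It fails at once if the spray can is moved 20 mm or more (distance of spray_can from where it was at the start of the episode above 0.02 m).
It also fails if it takes over 96 s, if anything falls off the work surface, if the arm or the gripper's body presses on something with over 40 N, if the wrist force passes 120 N, or if a joint passes its speed limit or range.

ROBOT

A 6-joint arm with a two-finger parallel gripper is mounted at the origin on the work surface. World frame = base frame: x ahead of the robot, y to its left, z up, the work surface at z = 0. Lengths are in mm, angles in rad, forces in N, time in s.
With the tool pointing down it reaches from about 400 to 925 mm from the base axis. Payload 12.5 kg.
Tool frame: the origin (TCP) lies between the finger pads; the fingertips stand 25 mm ahead of it and the grasp point (between the pads) lies 6 mm ahead of it; z points along the fingers, y is the line along which they close (so a half turn about z gives the same grasp; the last joint's range is limited). The gripper opens to 95 mm and grips with 3 to 60 N. Pads are 20 mm wide; open, the fingers measure 119 mm over their backs; the gripper's body (75 mm by 180 mm) begins 59 mm behind the grasp point.
Start: joints at [1.141, 0.491, 1.559, -0, 1.092, -0.106], TCP at [198.84, 592.543, 239.661] pointing down, gripper open.
Joint ranges: [-3.1, 3.1], [-0.84, 2.19], [0.05, 2.79], [-1.13, 4.28], [0.06, 2.93], [-2.69, 2.69]. Speed limits (rad/s): [2.22, 2.22, 2.79, 3.14, 3.14, 3.14].

INTERFACE

Orientations are given as [roll, pitch, yaw] about the fixed x, y, z axes, in that order (R = Rz(yaw) Ry(pitch) Rx(roll)).
In Python, from cell import state, read_camera, job_done, cut_out gives the robot as it stands. The module is installed in compiled form; this text tells all that it offers.
- The arm moves only by the tool jog_arm, never from a script. Its argument "motion" is a list of rows, each a list of 2 entries, a list of its own where there are three numbers: the shift along the tool's x, y, z in mm, then the turn about the tool's z in rad. A call has 1 to 5 rows; each row is the pose to reach, as a shift and turn from the pose commanded when the call began, along the tool's axes at that moment; what a row does not reach only later rows make up. A row lasts 1/10 s, in which the tool goes at most 50 mm and 8.59 degrees, less where a joint would pass 70% of its speed; a pose out of reach is approached as far as the arm can. A call with a gripper value outside its range is refused whole. "grip" is the closure, from 0 (fully open) to 1 (shut), set as the call begins (left out, the last holds). The fingers move at their own pace and stop on an object; the grip force is fixed at half the most. Time passes only in rows, so rows that repeat a pose let the fingers close. It gives the time, the measured TCP pose, the force, the opening and the grip force at its end, in the units of the state.
- state(): the state, without advancing time (a new reading comes with each control period).
- read_camera(name): name is "scene" or "top"; returns a dict with "img" (420x560x3 uint8, blue, green, red), "vertical_fov" (degrees; the focal length in pixels is half the picture's height over the tangent of half this angle, whatever the lens; pixels are square), "cx", "cy" (the principal point, pixels), "extrinsics" (4x4, takes a point from camera to world coordinates). Camera axes: x right, y up, looking along -z (the intrinsics and any distortion apply to the point x, -y, -z); pixel columns grow to the right and rows downward; lengths in mm; the calibration is good to about 2 mm. A picture is of the moment at which its call begins. There is no depth.
- job_done(): hands the job in; it is judged then, once.
Trained networks look in a picture, given as the dict that the camera call returned (one of the last four; its "shot" number tells which), for a name from the list of things; names that differ only in an ending like _2 or _b are one class to them, and where a whole thing is asked for, a point or a joint stands for the part that bears it (a point fixed in the world has none). Each returns a list of dicts, best first, with "p" (0 to 1); they miss things now and then, are a little off and sometimes report something else, mostly with a low value. They report only what shows in the picture. A call takes as long as a camera call. They do not tell look-alikes from the thing itself.
- cut_out(name, picture): "region" (420x560 bool, what is visible of it) and "box" ([left, top, right, bottom] in pixels, round what is visible of it).
The state is a dict: "t": time; "joints": joint angles; "qvel": joint speeds; "tau": joint torques, N m; "eef_pos": TCP position; "tcp_rot": TCP orientation; "ft_force": force on the tool from outside, world axes, zero at the start; "moment": the same for the moment, N m; "opening": opening from 0.0 (shut) to 1.0 (fully open); "grip_force": force on a finger pad.
Only numpy, scipy, OpenCV 4.12 (cv2) and the standard library are available. Lean on these libraries where they do the work, as an engineer would, in place of code of your own. Each camera call takes 0.05 s, during which the arm holds its last target. There are 200 camera calls.

## Working session

There is one attempt and no reset: what is moved stays moved. The work goes in short steps, Python scripts to look and compute and a tool call to move; the robot and the scene stay as the last step left them, time stands still between calls to the robot, and variables do not carry over. Pictures are saved under pics/ and viewed, at most 14 in all, crops included, and the job is handed in when it is done.

Besides the shell and the picture viewer there is one more tool, called after "Emit:" as name([rows], argument=value, ...), one row to a line, values as JSON. jog_arm: Moves the arm, as the interface text tells. Its arguments: {"type":"object","properties":{"motion":{"type":"array"},"grip":{"type":"number"}},"required":["motion"]}

```bash
mkdir -p pics; cat > h.py <<'E'
import numpy as np, cv2
from cell import state, read_camera, job_done, cut_out
def ray(p,u,v):
    f=p["img"].shape[0]/2/np.tan(np.radians(p["vertical_fov"])/2)
    E=np.array(p["extrinsics"]); d=E[:3,:3]@np.array([(u-p["cx"])/f,-(v-p["cy"])/f,-1.])
    return E[:3,3],d
def hit(p,u,v,z):
    o,d=ray(p,u,v); return o+d*(z-o[2])/d[2]
def proj(p,P):
    f=p["img"].shape[0]/2/np.tan(np.radians(p["vertical_fov"])/2)
    E=np.array(p["extrinsics"]); c=E[:3,:3].T@(np.array(P,float)-E[:3,3])
    return p["cx"]+f*c[0]/-c[2], p["cy"]-f*c[1]/-c[2]
E
python3 - <<'E'
from h import *
s=state();print(s)
for n in("scene","top"):
    p=read_camera(n);cv2.imwrite(f"pics/{n}0.png",p["img"])
    print(n,{k:p[k] for k in p if k!="img"})
    for o in"bracket_blue bracket_red spacer pulley washer cap ribbed_pulley carton spray_can".split():
        for r in cut_out(o,p):
            b=r["box"];m=cv2.moments(r["region"].astype(np.uint8))
            print(o,round(r["p"],2),[int(x) for x in b],np.round(hit(p,(b[0]+b[2])/2,(b[1]+b[3])/2,10)[:2]))
E
```

```text
{'t': 0.0, 'joints': array([ 1.14138609e+00,  4.91556531e-01,  1.55947840e+00,  2.43726170e-05,
        1.09169229e+00, -1.05577183e-01]), 'qvel': array([-3.82051070e-04, -8.94054206e-04,  9.18881649e-04, -7.85498587e-05,
       -2.74809554e-04,  1.05506857e-03]), 'tau': array([-2.12309329e-03, -6.12627983e+01, -2.58181626e+01,  6.92236936e-02,
        4.82160214e-02, -7.57633188e-05]), 'eef_pos': array([198.74123743, 592.3195351 , 239.0536473 ]), 'tcp_rot': array([-3.14046669e+00, -1.41056433e-04,  2.81774828e+00]), 'ft_force': array([ 0.25113914,  1.1185012 , -0.21899956]), 'moment': array([0.01316116, 0.016016  , 0.04149348]), 'grip_force': 0.0, 'opening': 1.0007682073733373}
scene {'vertical_fov': 49.531202218818144, 'cx': 282.89724283325387, 'cy': 209.79711928759943, 'extrinsics': array([[-5.13926149e-01, -5.27373609e-01,  6.76577408e-01,
         1.18498287e+03],
       [ 8.57791831e-01, -3.23792507e-01,  3.99188661e-01,
         4.21056712e+02],
       [ 8.54913031e-03,  7.85516065e-01,  6.18782210e-01,
         6.29072450e+02],
       [ 0.00000000e+00,  0.00000000e+00,  0.000
[... 883 characters left out ...]
1,  9.90455603e-01,
         1.30780739e+03],
       [ 0.00000000e+00,  0.00000000e+00,  0.00000000e+00,
         1.00000000e+00]]), 'shot': 2}
bracket_blue 0.78 [291, 164, 316, 199] [644.   7.]
bracket_red 0.6 [382, 159, 422, 200] [ 653. -239.]
spacer 0.68 [298, 244, 311, 263] [462.   3.]
spacer 0.42 [266, 229, 284, 244] [504.  78.]
pulley 0.82 [174, 226, 198, 252] [494. 298.]
washer 0.54 [357, 231, 378, 247] [ 502. -151.]
cap 0.58 [242, 276, 254, 290] [388. 141.]
cap 0.48 [230, 245, 250, 262] [461. 162.]
cap 0.38 [287, 167, 317, 200] [638.  11.]
ribbed_pulley 0.57 [403, 225, 428, 250] [ 507. -269.]
carton 0.59 [196, 164, 238, 196] [645. 226.]
spray_can 0.67 [114, 154, 158, 184] [671. 432.]
```

```bash
python3 - <<'E'
import cv2
a=cv2.imread("pics/top0.png")[140:310,90:450];cv2.imwrite("pics/t1.png",cv2.resize(a,(792,374),interpolation=cv2.INTER_CUBIC))
a=cv2.imread("pics/scene0.png")[130:370,100:500];cv2.imwrite("pics/s1.png",cv2.resize(a,(800,480),interpolation=cv2.INTER_CUBIC))
E
```

```text
(no output)
```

View pics/t1.png

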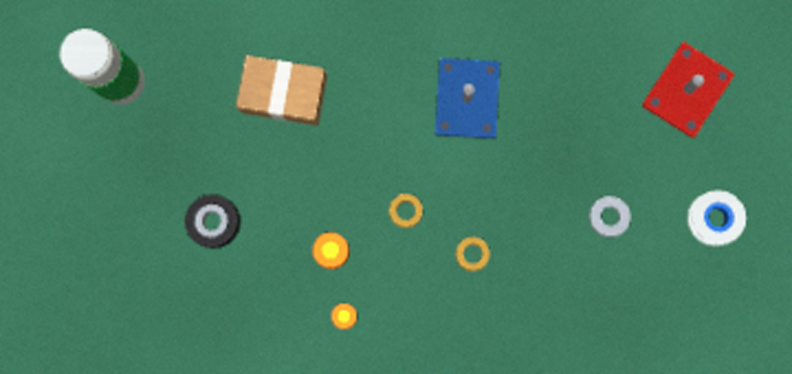

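View pics/s1.png

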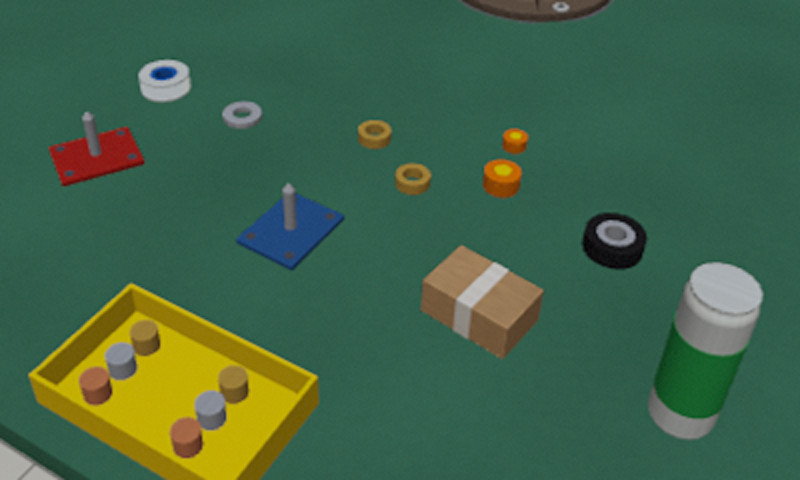

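The top view (crop coordinates) shows the target spacer at (473,254), the rightmost brass ring. The large cap is at (330,250), the black pulley at (212,221), the washer at (610,216) and the blue stud tip at (469,90). In the scene view they are at (375,134), (502,177), (614,239), (242,114) and (289,187). Next I measure them more precisely.

```bash
cat > meas.py <<'E'
from h import *
def blob(p,roi,fn):
    x0,y0,x1,y1=roi; a=p["img"][y0:y1,x0:x1]; k=8
    a=cv2.resize(a,None,fx=k,fy=k,interpolation=cv2.INTER_CUBIC)
    h=cv2.cvtColor(a,cv2.COLOR_BGR2HSV).astype(int); m=fn(h[...,0],h[...,1],h[...,2]).astype(np.uint8)
    c=max(cv2.findContours(m,cv2.RETR_EXTERNAL,cv2.CHAIN_APPROX_NONE)[0],key=cv2.contourArea)
    x,y,w,hh=cv2.boundingRect(c); M=cv2.moments(c)
    f=lambda v,o:(v+.5)/k-.5+o
    return f(M["m10"]/M["m00"],x0),f(M["m01"]/M["m00"],y0),w/k,hh/k
grn=lambda h,s,v:~((h>60)&(h<90)&(s>70))
ora=lambda h,s,v:(h<32)&(s>120)&(v>90)
gry=lambda h,s,v:(s<60)&(v>110)
E
python3 - <<'E'
from meas import *
T=read_camera("top");S=read_camera("scene")
# scene roi = crop/2 + (100,130); top roi = crop/2.2+(90,140)
def t(x,y,r):u,v=x/2.2+90,y/2.2+140;return int(u-r),int(v-r),int(u+r),int(v+r)
def s(x,y,r):u,v=x/2+100,y/2+130;return int(u-r),int(v-r),int(u+r),int(v+r)
for n,tc,sc,fn,zm,z in [("spacer",(473,254),(375,134),ora,10,14),("cap",(330,250),(502,177),ora,11,22),("small",(344,316),(515,140),ora,11,10),("washer",(610,216),(242,114),gry,5,8),("hub",(212,221),(614,236),gry,22,22),("pulley",(212,221),(614,239),grn,15,22),("other",(406,210),(413,178),ora,10,14)]:
    a=blob(T,t(*tc,15),fn);b=blob(S,s(*sc,18),fn)
    print(n,np.round(a,1),np.round(hit(T,*a[:2],z)[:2],1),"|",np.round(b,1),np.round(hit(S,*b[:2],zm)[:2],1), "px->mm",1310/(210/np.tan(np.radians(43.59/2))))
a=blob(T,t(469,97,24),lambda h,s,v:(h>95)&(h<125)&(s>120)); print("plate",a,hit(T,*a[:2],8))
for n,u,v in(("tip",289,186),("base",291,228)):print(n,hit(S,u/2+100,v/2+130,62 if n=="tip" else 8))
print("top tip",hit(T,468.5/2.2+90,88/2.2+140,62))
E
python3 - <<'E'
import cv2
a=cv2.imread("pics/top0.png")[160:205,280:325];b=cv2.imread("pics/scene0.png")[215:265,215:275]
cv2.imwrite("pics/st.png",cv2.hconcat([cv2.resize(a,(380,380),interpolation=0),cv2.resize(b,(420,380),interpolation=0)]))
E
```

```text
spacer [304.4 255.   15.2  15.2] [460.4   5. ] | [286.7 196.6  16.2  14. ] [462.    4.1] px->mm 2.4944286431385696
cap [239.9 253.4  17.   16.9] [461.3 163.2] | [350.6 218.6  19.5  19.6] [459.5 161.8] px->mm 2.4944286431385696
small [246.  283.3  11.6  11.8] [389.1 147.5] | [350.7 213.8  19.    8.5] [444.1 155.1] px->mm 2.4944286431385696
washer [366.8 238.   19.1  18.9] [ 505.1 -149.2] | [220.4 186.2  19.9  13.1] [ 502.7 -153.9] px->mm 2.4944286431385696
hub [185.5 239.9  15.4  15.4] [492.5 298.3] | [407.5 246.2  19.2  12.6] [492.1 297.3] px->mm 2.4944286431385696
pulley [185.9 240.1  24.5  24.2] [492.1 297.2] | [406.8 250.   31.   27.4] [495.6 298.3] px->mm 2.4944286431385696
other [274.1 235.3  15.   15.2] [507.8  80.5] | [305.8 218.9  17.6  15.4] [509.5  79.9] px->mm 2.4944286431385696
plate (302.1015508385284, 184.23632768327758, 29.75, 36.875) [638.51680191  12.28671544   8.        ]
tip [639.4149609   13.02273652  62.        ]
base [640.59623243  13.42129406   8.        ]
top tip [638.24938542  11.77531323  62.        ]
```

View pics/st.png

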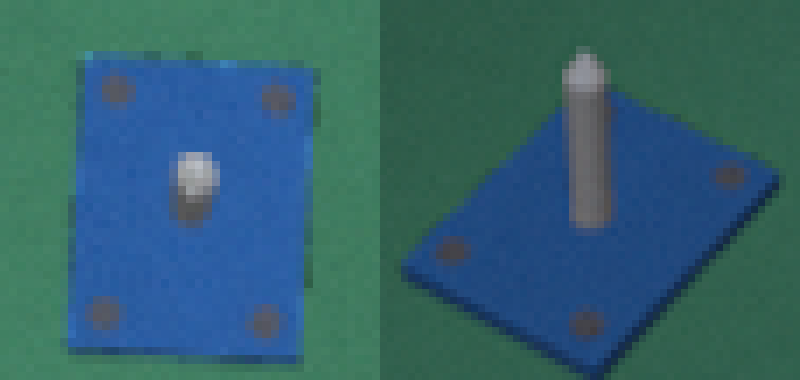

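The stud is near (639,13), the spacer near (461,4.6), and the two cameras agree to about 2 mm. I move towards the spacer and square the tool to the world axes on the way.

Emit:
jog_arm([
  [[-162, -177, 0], -0.324],
  [[-162, -177, 0], -0.324],
  [[-162, -177, 0], -0.324],
  [[-162, -177, 0], -0.324],
  [[-162, -177, 0], -0.324],
], grip=0.3)

```text
t: 1.6
eef_pos: [296.6, 371.0, 239.8]
tcp_rot: [3.141, 0.0, -3.142]
ft_force: [1.7, 0.3, 0.3]
opening: 0.704
grip_force: 0.0
```

Emit:
jog_arm([
  [[-82, -183, 45], 0],
  [[-82, -183, 45], 0],
  [[-82, -183, 45], 0],
  [[-82, -183, 45], 0],
  [[-82, -183, 45], 0],
])

```text
t: 2.1
eef_pos: [379.4, 186.5, 193.9]
tcp_rot: [-3.141, -0.001, 3.137]
ft_force: [-0.3, -0.3, 0.7]
opening: 0.701
grip_force: 0.0
```

Emit:
jog_arm([
  [[-82, -183, 45], 0],
  [[-82, -183, 45], 0],
  [[-82, -183, 45], 0],
  [[-82, -183, 45], 0],
  [[-82, -183, 45], 0],
])

```text
t: 2.6
eef_pos: [462.0, 4.0, 148.8]
tcp_rot: [-3.141, 0.0, 3.138]
ft_force: [0.4, 0.2, 0.6]
opening: 0.699
grip_force: 0.0
```

Emit:
jog_arm([
  [[0, 0, 50], 0],
  [[0, 0, 80], 0],
  [[0, 0, 90], 0],
  [[0, 0, 90], 0],
])

```text
t: 3.0
eef_pos: [459.9, 8.0, 59.1]
tcp_rot: [3.141, -0.002, -3.141]
ft_force: [-0.5, 0.9, -0.2]
opening: 0.697
grip_force: 0.0
```

```bash
python3 - <<'E'
from h import *
p=read_camera("scene");print(state()["eef_pos"]);u,v=proj(p,[461,5,20]);u=int(u);v=int(v)
a=p["img"][v-50:v+30,u-50:u+50];cv2.imwrite("pics/g1.png",cv2.resize(a,(750,600),interpolation=2))
E
```

```text
[460.37137918   7.84422911  60.06749807]
```

View pics/g1.png

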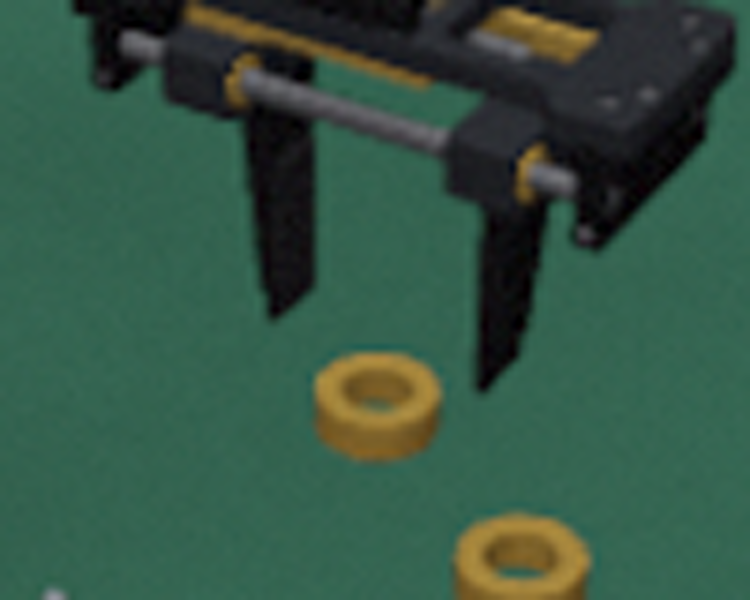

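The open fingers straddle the spacer (375,405) and are about centred. I descend and grip.

Emit:
jog_arm([
  [[-1, -1, 15], 0],
  [[-1, -2, 32], 0],
  [[-1, -2, 32], 0],
  [[-1, -2, 32], 0],
])

```text
t: 3.45
eef_pos: [461.7, 5.5, 28.9]
tcp_rot: [-3.142, 0.001, -3.141]
ft_force: [0.1, -0.0, 0.2]
opening: 0.698
grip_force: 0.0
```

Emit:
jog_arm([
  [[0, 0, 0], 0],
  [[0, 0, 0], 0],
  [[0, 0, 0], 0],
  [[0, 0, 0], 0],
  [[0, 0, 0], 0],
], grip=1)

```text
t: 3.95
eef_pos: [461.3, 5.2, 27.9]
tcp_rot: [3.142, 0.0, -3.141]
ft_force: [0.0, -0.6, 5.9]
opening: 0.394
grip_force: 30.0
```

Emit:
jog_arm([
  [[0, 0, -40], 0],
  [[0, 0, -80], 0],
  [[-30, 2, -100], 0],
  [[-75, 4, -100], 0],
  [[-120, 6, -100], 0],
])

```text
t: 4.45
eef_pos: [582.7, 11.4, 128.9]
tcp_rot: [-3.142, 0.002, -3.142]
ft_force: [-0.0, 0.3, -1.2]
opening: 0.389
grip_force: 30.0
```

Emit:
jog_arm([
  [[-40, 2, 0], 0],
  [[-57, 2, 0], 0],
  [[-57, 2, 0], 0],
  [[-57, 2, 0], 0],
])

```text
t: 4.85
eef_pos: [637.1, 13.3, 126.9]
tcp_rot: [3.141, -0.002, -3.141]
ft_force: [-0.8, -1.2, 1.1]
opening: 0.391
grip_force: 30.0
```

```bash
cat > look.py <<'E'
import sys
from h import *
n=sys.argv[1]; P=[float(x) for x in sys.argv[2:5]]
p=read_camera("scene");s=state();print(s["eef_pos"],s["opening"],s["t"]);u,v=map(int,proj(p,P))
a=p["img"][v-45:v+45,u-60:u+60];cv2.imwrite(f"pics/{n}.png",cv2.resize(a,(800,600),interpolation=2))
print("crop origin",u-60,v-45,"scale 6.667")
E
python3 look.py g2 639 13 70; python3 - <<'E'
from meas import *
p=read_camera("scene");z=state()["eef_pos"][2]-27.9
u,v=map(int,proj(p,[639,13,z+10]))
b=blob(p,(u-22,v-12,u+22,v+20),lambda h,s,v:(h<32)&(s>100)&(v>60))
print(u,v,np.round(b,1),hit(p,*b[:2],z+10))
E
```

```text
[636.9259266   13.28861779 127.23001497] 0.39386879305846634 4.9
crop origin 184 174 scale 6.667
243 203 [242.5 203.4  16.5  17.5] [640.037414    11.39694691 109.63619342]
```

View pics/g2.png

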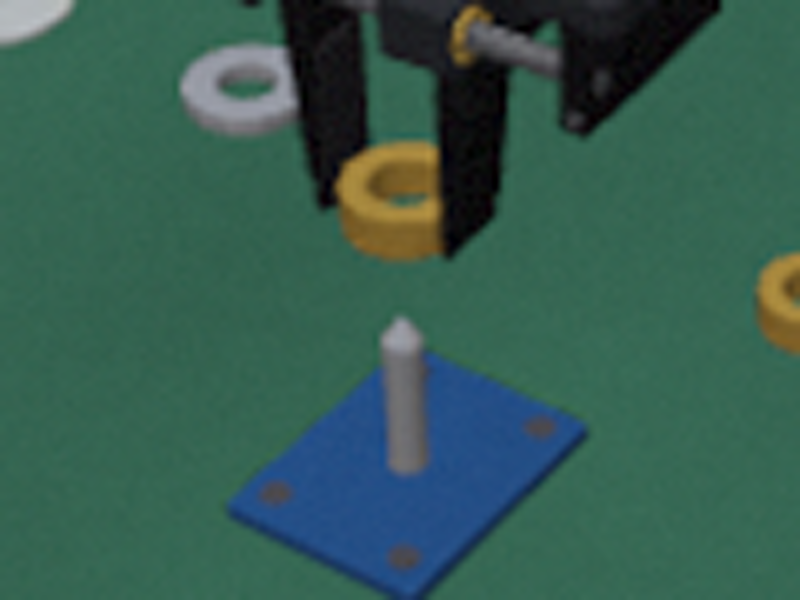

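The spacer is held level above the stud: bore at crop (408,183), stud tip at (402,320). I check the bore position numerically.

```bash
python3 - <<'E'
from h import *
p=read_camera("scene")
print(hit(p,184+408/6.667,174+183/6.667,113.5),hit(p,184+402/6.667,174+322/6.667,62),state()["eef_pos"])
E
```

```text
[636.51907248  15.32681718 113.5       ] [637.86957245  11.47330233  62.        ] [637.1500732   13.2660265  127.73193978]
```

Emit:
jog_arm([
  [[-2, -1, 15], 0],
  [[-2, -1, 30], 0],
  [[-2, -1, 50], 0],
  [[-2, -1, 70], 0],
  [[-2, -1, 85], 0],
])

```text
t: 5.5
eef_pos: [639.2, 12.3, 40.1]
tcp_rot: [3.141, -0.002, -3.141]
ft_force: [-0.9, 0.3, -0.4]
opening: 0.395
grip_force: 30.0
```

Emit:
jog_arm([
  [[0, 0, 3], 0],
  [[0, 0, 6], 0],
  [[0, 0, 6], 0],
])

```text
t: 5.8
eef_pos: [640.3, 12.3, 36.8]
tcp_rot: [3.142, 0.0, -3.141]
ft_force: [-0.2, -0.1, -0.3]
opening: 0.387
grip_force: 30.0
```

Emit:
jog_arm([
  [[0, 0, 1], 0],
  [[0, 0, 1], 0],
  [[0, 0, 1], 0],
], grip=0.35)

```text
t: 6.1
eef_pos: [640.4, 12.3, 36.1]
tcp_rot: [3.142, 0.001, -3.141]
ft_force: [0.8, -0.5, 0.2]
opening: 0.587
grip_force: 0.0
```

Emit:
jog_arm([
  [[0, 0, -30], 0],
  [[0, 0, -70], 0],
  [[0, 0, -110], 0],
  [[40, 0, -115], 0],
  [[90, 0, -115], 0],
])

```text
t: 6.6
eef_pos: [550.5, 12.2, 152.2]
tcp_rot: [-3.141, 0.005, -3.141]
ft_force: [-0.4, 1.0, -0.3]
opening: 0.649
grip_force: 0.0
```

```bash
python3 look.py g3 639 13 30; python3 - <<'E'
from meas import *
p=read_camera("scene")
u,v=map(int,proj(p,[639,13,18]))
b=blob(p,(u-22,v-18,u+22,v+18),lambda h,s,v:(h<32)&(s>100)&(v>60))
print(u,v,np.round(b,1),hit(p,*b[:2],15))
p=read_camera("top");u,v=map(int,proj(p,[639,13,18]))
b=blob(p,(u-15,v-15,u+15,v+15),lambda h,s,v:(h<32)&(s>80)&(v>60))
print(u,v,np.round(b,1),hit(p,*b[:2],22))
E
```

```text
[539.83642987  13.08006533 150.10884416] 0.6501649883137924 6.65
crop origin 185 190 scale 6.667
245 239 [245.  241.5  18.2  16.1] [641.18577053  13.09265799  15.        ]
301 183 [311.2 170.9   6.8   2.5] [669.91394485  -9.60002422  22.        ]
```

View pics/g3.png

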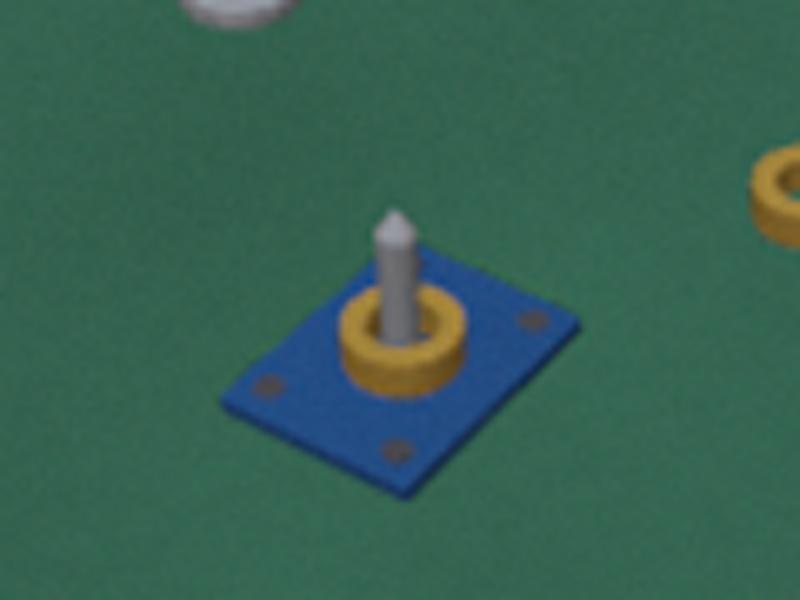

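The spacer is seated on the blue plate around the stud (crop 403,340). Next is the pulley at (493,297.5).

Emit:
jog_arm([
  [[10, 50, 0], 0],
  [[20, 100, 0], 0],
  [[30, 145, 0], 0],
  [[30, 145, 0], 0],
], grip=0.1)

```text
t: 7.15
eef_pos: [519.9, 161.8, 151.0]
tcp_rot: [3.141, 0.001, -3.137]
ft_force: [-0.2, 0.4, 0.2]
opening: 0.888
grip_force: 0.0
```

Emit:
jog_arm([
  [[10, 50, 0], 0],
  [[20, 95, 10], 0],
  [[27, 140, 30], 0],
  [[27, 140, 50], 0],
  [[27, 140, 50], 0],
])

```text
t: 7.65
eef_pos: [492.7, 297.8, 98.6]
tcp_rot: [-3.14, -0.003, -3.14]
ft_force: [-1.0, -0.8, 1.1]
opening: 0.905
grip_force: 0.0
```

```bash
python3 look.py g4 493 297 50; python3 - <<'E'
from h import *
p=read_camera("scene")
for r in cut_out("spray_can",p): b=r["box"];print(r["p"],b,hit(p,(b[0]+b[2])/2,b[3]-7,0))
E
```

```text
[493.39064162 297.18585598  99.92970242] 0.9031939986845268 7.7
crop origin 349 190 scale 6.667
0.62 [424.8, 258.8, 482.7, 350.4] [653.63230322 434.29515107   0.        ]
```

View pics/g4.png

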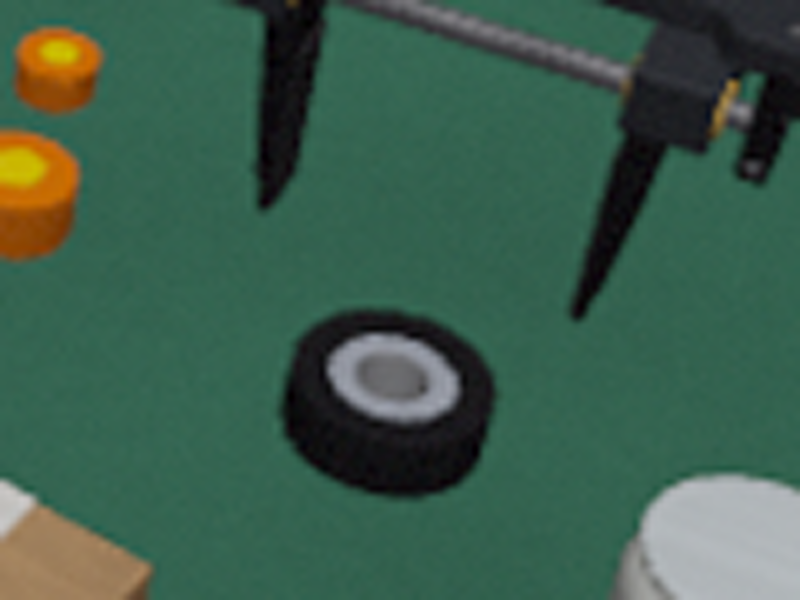

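The pulley (crop 390,400) lies between the open fingers and the can is clear. I descend and grip.

Emit:
jog_arm([
  [[0, 0, 35], 0],
  [[0, 0, 60], 0],
  [[0, 0, 71], 0],
  [[0, 0, 71], 0],
])

```text
t: 8.2
eef_pos: [493.5, 296.5, 29.4]
tcp_rot: [-3.141, -0.001, 3.141]
ft_force: [-0.5, -0.6, 0.1]
opening: 0.899
grip_force: 0.0
```

Emit:
jog_arm([
  [[0, 0, 0], 0],
  [[0, 0, 0], 0],
  [[0, 0, 0], 0],
  [[0, 0, 0], 0],
  [[0, 0, 0], 0],
], grip=1)

```text
t: 8.7
eef_pos: [493.4, 297.4, 30.3]
tcp_rot: [3.141, 0.001, -3.141]
ft_force: [-0.7, -1.6, 6.4]
opening: 0.613
grip_force: 30.0
```

Emit:
jog_arm([
  [[0, 0, -20], 0],
  [[0, 0, -60], 0],
  [[0, -10, -100], 0],
  [[-15, -40, -110], 0],
  [[-30, -70, -110], 0],
])

```text
t: 9.2
eef_pos: [523.8, 227.1, 141.9]
tcp_rot: [3.14, 0.004, -3.14]
ft_force: [0.3, -0.0, -3.0]
opening: 0.61
grip_force: 30.0
```

Emit:
jog_arm([
  [[-20, -40, 0], 0],
  [[-40, -80, 0], 0],
  [[-60, -120, 0], 0],
  [[-80, -160, 0], 0],
  [[-100, -190, 0], 0],
])

```text
t: 9.7
eef_pos: [623.5, 34.9, 139.5]
tcp_rot: [-3.142, -0.001, 3.141]
ft_force: [0.7, 1.1, -2.6]
opening: 0.612
grip_force: 30.0
```

Emit:
jog_arm([
  [[-16, -25, 0], 0],
  [[-16, -25, 0], 0],
  [[-16, -25, 0], 0],
])

```text
t: 10.0
eef_pos: [638.8, 12.0, 139.1]
tcp_rot: [3.141, -0.001, 3.141]
ft_force: [-0.3, 0.3, -2.5]
opening: 0.611
grip_force: 30.0
```

```bash
python3 look.py g5 639 13 70
```

```text
[638.52018882  12.70699919 139.24159042] 0.6105496478290158 10.05
crop origin 184 174 scale 6.667
```

View pics/g5.png

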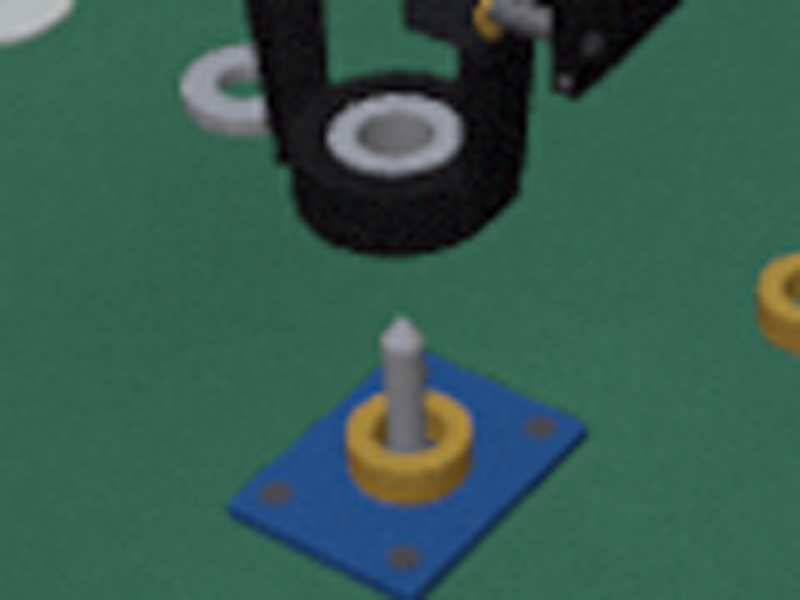

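The pulley is held level, hub at crop (396,134), stud tip at (402,322).

```bash
python3 - <<'E'
from h import *
p=read_camera("scene")
print(hit(p,184+396/6.667,174+134/6.667,132),proj(p,[638.5,12.7,132]),state()["eef_pos"])
E
```

```text
[639.46987939  14.30120803 132.        ] (np.float64(242.98390948986406), np.float64(193.56527977642733)) [638.5249039   13.10147341 139.43053279]
```

Emit:
jog_arm([
  [[-1, -1, 20], 0],
  [[-1, -1, 35], 0],
  [[-1, -1, 50], 0],
  [[-1, -1, 65], 0],
  [[-1, -1, 80], 0],
])

```text
t: 10.6
eef_pos: [640.1, 11.6, 58.4]
tcp_rot: [3.141, -0.0, -3.141]
ft_force: [0.8, 0.6, -2.3]
opening: 0.614
grip_force: 30.0
```

Emit:
jog_arm([
  [[0, 0, 4], 0],
  [[0, 0, 7], 0],
  [[0, 0, 7], 0],
])

```text
t: 10.9
eef_pos: [640.4, 11.3, 52.9]
tcp_rot: [3.142, 0.0, -3.141]
ft_force: [0.0, -0.4, -2.8]
opening: 0.61
grip_force: 30.0
```

Emit:
jog_arm([
  [[0, 0, 1], 0],
  [[0, 0, 1], 0],
])

```text
t: 11.1
eef_pos: [640.6, 11.2, 52.3]
tcp_rot: [-3.142, 0.001, -3.141]
ft_force: [-0.3, -1.0, 2.8]
opening: 0.607
grip_force: 30.0
```

Emit:
jog_arm([
  [[0, 0, 0], 0],
  [[0, 0, 0], 0],
  [[0, 0, 0], 0],
], grip=0.25)

```text
t: 11.4
eef_pos: [640.3, 11.3, 51.7]
tcp_rot: [3.142, 0.0, -3.141]
ft_force: [1.0, 0.3, -0.2]
opening: 0.743
grip_force: 0.0
```

Emit:
jog_arm([
  [[0, 0, -30], 0],
  [[0, 0, -70], 0],
  [[0, 0, -100], 0],
  [[25, -30, -100], 0],
  [[55, -65, -100], 0],
])

```text
t: 11.9
eef_pos: [585.2, -53.6, 152.5]
tcp_rot: [-3.141, 0.003, -3.139]
ft_force: [-0.6, -2.1, -0.0]
opening: 0.748
grip_force: 0.0
```

Emit:
jog_arm([
  [[30, -35, 0], 0],
  [[60, -70, 20], 0],
  [[81, -98, 40], 0],
  [[81, -98, 60], 0],
  [[81, -98, 60], 0],
])

```text
t: 12.4
eef_pos: [503.0, -152.2, 90.0]
tcp_rot: [3.14, -0.003, 3.14]
ft_force: [0.2, 0.6, -0.5]
opening: 0.749
grip_force: 0.0
```

```bash
python3 look.py g6 570 -70 40
python3 - <<'E'
from meas import *
p=read_camera("scene")
a=blob(p,(202,168,238,204),gry);print(a,hit(p,*a[:2],5))
E
```

```text
[ 503.90881116 -151.88260041   91.15967438] 0.7475406872577998 12.45
crop origin 171 155 scale 6.667
(220.4103091473366, 186.35792900714344, 20.125, 13.5) [ 503.10610436 -153.59239862    5.        ]
```

View pics/g6.png

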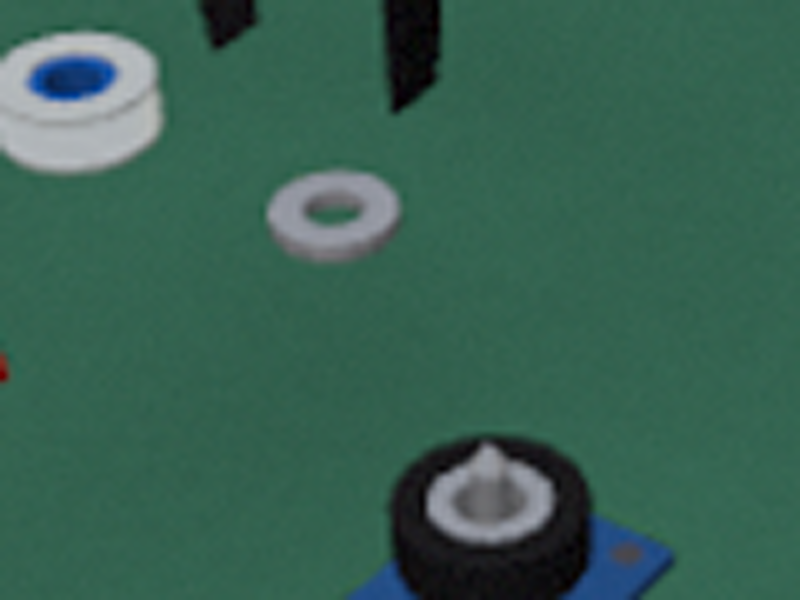

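The pulley is seated around the stud (crop 490,520), and the washer (333,212) is below the fingers.

Emit:
jog_arm([
  [[0, 0, 35], 0],
  [[0, 0, 55], 0],
  [[0, 0, 63], 0],
  [[0, 0, 63], 0],
])

```text
t: 12.9
eef_pos: [504.6, -151.3, 28.6]
tcp_rot: [3.141, -0.0, -3.14]
ft_force: [0.1, 0.2, -0.5]
opening: 0.754
grip_force: 0.0
```

Emit:
jog_arm([
  [[0, 0, 0], 0],
  [[0, 0, 0], 0],
  [[0, 0, 0], 0],
  [[0, 0, 0], 0],
  [[0, 0, 0], 0],
], grip=1)

```text
t: 13.4
eef_pos: [504.5, -151.8, 29.2]
tcp_rot: [-3.141, 0.001, -3.142]
ft_force: [-1.2, 1.1, 6.5]
opening: 0.47
grip_force: 30.0
```

Emit:
jog_arm([
  [[0, 0, -20], 0],
  [[0, 0, -60], 0],
  [[0, 10, -100], 0],
  [[-20, 35, -110], 0],
  [[-45, 65, -110], 0],
])

```text
t: 13.9
eef_pos: [550.0, -86.9, 141.2]
tcp_rot: [-3.141, 0.004, 3.14]
ft_force: [1.2, 0.7, -1.7]
opening: 0.467
grip_force: 30.0
```

Emit:
jog_arm([
  [[-30, 33, 0], 0],
  [[-60, 66, 0], 0],
  [[-90, 99, 0], 0],
  [[-90, 99, 0], 0],
  [[-90, 99, 0], 0],
])

```text
t: 14.4
eef_pos: [638.9, 13.0, 138.1]
tcp_rot: [3.142, -0.001, -3.14]
ft_force: [-0.9, -0.3, -1.1]
opening: 0.467
grip_force: 30.0
```

```bash
python3 look.py g7 639 13 70
```

```text
[638.51186391  12.18226552 138.2284072 ] 0.4662118283964155 14.45
crop origin 184 174 scale 6.667
```

View pics/g7.png

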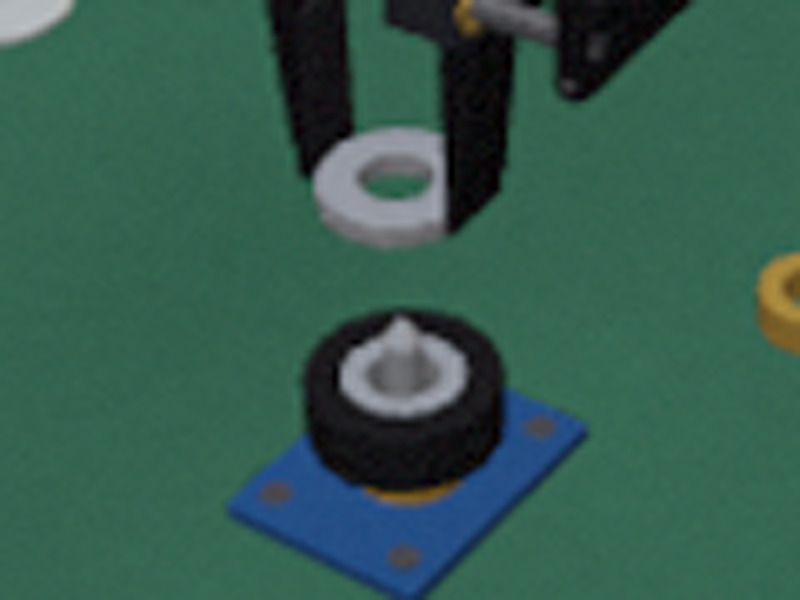

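The washer is held level, bore at crop (396,178), in line with the stud tip at (402,320). I lower it.

Emit:
jog_arm([
  [[-1, 0, 15], 0],
  [[-1, 0, 30], 0],
  [[-1, 0, 45], 0],
  [[-1, 0, 58], 0],
  [[-1, 0, 60], 0],
])

```text
t: 14.95
eef_pos: [639.2, 12.0, 76.2]
tcp_rot: [3.141, -0.003, 3.141]
ft_force: [0.0, -0.1, -0.3]
opening: 0.465
grip_force: 30.0
```

Emit:
jog_arm([
  [[0, 0, 3], 0],
  [[0, 0, 5], 0],
  [[0, 0, 5], 0],
])

```text
t: 15.25
eef_pos: [640.3, 12.3, 73.8]
tcp_rot: [3.142, 0.0, -3.141]
ft_force: [0.7, 1.1, -0.6]
opening: 0.466
grip_force: 30.0
```

Emit:
jog_arm([
  [[0, 0, 0.5], 0],
  [[0, 0, 1], 0],
  [[0, 0, 1], 0],
])

```text
t: 15.55
eef_pos: [640.4, 12.3, 73.3]
tcp_rot: [3.142, 0.001, -3.141]
ft_force: [-0.7, 0.4, 4.4]
opening: 0.466
grip_force: 30.0
```

Emit:
jog_arm([
  [[0, 0, 0], 0],
  [[0, 0, 0], 0],
  [[0, 0, 0], 0],
], grip=0.35)

```text
t: 15.85
eef_pos: [640.1, 12.3, 72.5]
tcp_rot: [3.141, -0.0, -3.141]
ft_force: [-0.3, 0.2, 0.0]
opening: 0.638
grip_force: 0.0
```

Emit:
jog_arm([
  [[0, 0, -30], 0],
  [[0, 0, -60], 0],
  [[0, 10, -80], 0],
  [[30, 40, -80], 0],
  [[65, 70, -80], 0],
])

```text
t: 16.35
eef_pos: [575.0, 82.5, 152.9]
tcp_rot: [3.141, 0.002, 3.14]
ft_force: [-1.0, -0.3, 0.5]
opening: 0.652
grip_force: 0.0
```

Emit:
jog_arm([
  [[35, 30, 0], 0],
  [[75, 55, 20], 0],
  [[114, 80, 40], 0],
  [[114, 80, 60], 0],
  [[114, 80, 60], 0],
])

```text
t: 16.85
eef_pos: [459.7, 162.7, 91.2]
tcp_rot: [-3.141, -0.003, -3.14]
ft_force: [0.6, -0.4, 0.9]
opening: 0.651
grip_force: 0.0
```

```bash
python3 look.py g8 550 85 40; python3 - <<'E'
from meas import *
p=read_camera("scene")
a=blob(p,(333,200,369,236),ora);print(a,hit(p,*a[:2],11),state()["eef_pos"])
E
```

```text
[461.0541094  162.39698662  92.27827406] 0.6519091821488845 16.9
crop origin 239 174 scale 6.667
(350.5631826940255, 218.63667438685144, 19.5, 19.625) [459.49717294 161.83004507  11.        ] [461.86687683 162.17402582  92.91622011]
```

View pics/g8.png

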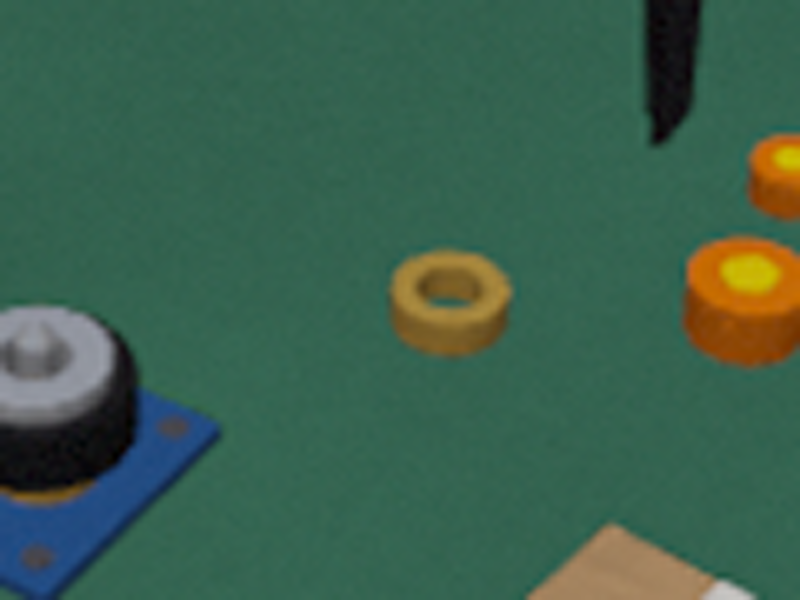

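The washer is seated flat on the pulley (crop 40,355), and the cap (745,300) is below the gripper.

Emit:
jog_arm([
  [[0, 0, 35], 0],
  [[0, 0, 55], 0],
  [[0, 0, 61], 0],
  [[0, 0, 61], 0],
])

```text
t: 17.35
eef_pos: [461.8, 161.8, 31.7]
tcp_rot: [3.142, -0.0, 3.141]
ft_force: [0.7, 0.2, 0.2]
opening: 0.648
grip_force: 0.0
```

Emit:
jog_arm([
  [[0, 0, 0], 0],
  [[0, 0, 0], 0],
  [[0, 0, 0], 0],
  [[0, 0, 0], 0],
  [[0, 0, 0], 0],
], grip=1)

```text
t: 17.85
eef_pos: [461.5, 162.3, 32.3]
tcp_rot: [3.141, 0.001, -3.141]
ft_force: [0.3, -0.3, 6.4]
opening: 0.416
grip_force: 30.0
```

Emit:
jog_arm([
  [[0, 0, -20], 0],
  [[0, 0, -60], 0],
  [[0, 0, -100], 0],
  [[-30, -20, -110], 0],
  [[-70, -40, -110], 0],
])

```text
t: 18.35
eef_pos: [531.7, 122.4, 144.5]
tcp_rot: [3.141, 0.004, -3.139]
ft_force: [0.2, 0.3, -1.0]
opening: 0.414
grip_force: 30.0
```

Emit:
jog_arm([
  [[-35, -35, 0], 0],
  [[-70, -70, 0], 0],
  [[-105, -110, 0], 0],
  [[-108, -110, 0], 0],
  [[-108, -110, 0], 0],
])

```text
t: 18.85
eef_pos: [639.4, 11.3, 141.2]
tcp_rot: [3.141, -0.001, 3.14]
ft_force: [-0.9, 0.3, -0.6]
opening: 0.416
grip_force: 30.0
```

```bash
python3 look.py g9 639 13 80; python3 - <<'E'
from h import *
p=read_camera("scene");print(proj(p,[639,12.5,133]))
E
```

```text
[638.575205    12.39400347 141.27640665] 0.4121160018071061 18.9
crop origin 184 170 scale 6.667
(np.float64(242.7144665282484), np.float64(193.23023563218504))
```

View pics/g9.png

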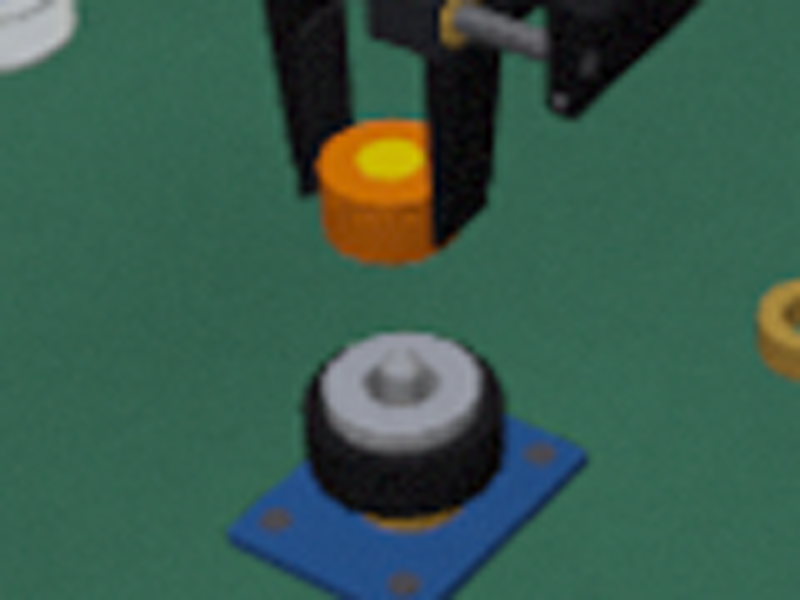

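The cap is aligned: its dot is at pixel (242.5,193.9) against an expected (242.7,193.2). I lower it.

Emit:
jog_arm([
  [[-1, 0, 15], 0],
  [[-1, 0, 30], 0],
  [[-1, 0, 42], 0],
  [[-1, 0, 52], 0],
  [[-1, 0, 52], 0],
])

```text
t: 19.45
eef_pos: [639.4, 12.5, 87.6]
tcp_rot: [3.141, -0.003, -3.141]
ft_force: [-0.0, 1.0, -0.3]
opening: 0.416
grip_force: 30.0
```

Emit:
jog_arm([
  [[0, 0, 2], 0],
  [[0, 0, 4], 0],
  [[0, 0, 4.5], 0],
  [[0, 0, 4.5], 0],
])

```text
t: 19.85
eef_pos: [640.3, 12.3, 85.4]
tcp_rot: [3.142, 0.0, -3.141]
ft_force: [0.0, -1.0, -0.4]
opening: 0.415
grip_force: 30.0
```

Emit:
jog_arm([
  [[0, 0, 0.5], 0],
  [[0, 0, 1], 0],
  [[0, 0, 1], 0],
])

```text
t: 20.15
eef_pos: [640.3, 12.3, 84.4]
tcp_rot: [3.142, 0.0, -3.141]
ft_force: [-0.1, -0.5, 1.4]
opening: 0.415
grip_force: 30.0
```

Emit:
jog_arm([
  [[0, 0, 0], 0],
  [[0, 0, 0], 0],
  [[0, 0, 0], 0],
], grip=0.4)

```text
t: 20.45
eef_pos: [640.1, 12.3, 84.1]
tcp_rot: [3.141, -0.0, -3.141]
ft_force: [-0.6, -0.2, 0.1]
opening: 0.584
grip_force: 0.0
```

Emit:
jog_arm([
  [[0, 0, -20], 0],
  [[0, 0, -50], 0],
  [[0, 0, -80], 0],
  [[40, 0, -90], 0],
  [[80, 0, -90], 0],
])

```text
t: 20.95
eef_pos: [559.9, 12.2, 175.4]
tcp_rot: [-3.141, 0.003, -3.141]
ft_force: [-0.5, -0.2, -0.9]
opening: 0.599
grip_force: 0.0
```

Emit:
jog_arm([
  [[0, 0, 0], 0],
  [[0, 0, 0], 0],
  [[0, 0, 0], 0],
])

```text
t: 21.25
eef_pos: [561.2, 12.2, 174.2]
tcp_rot: [-3.142, 0.001, -3.141]
ft_force: [-1.3, -0.9, 0.6]
opening: 0.602
grip_force: 0.0
```

```bash
python3 look.py g10 639 13 50
```

```text
[561.13348519  12.17249361 174.00326379] 0.6007304581621845 21.3
crop origin 184 182 scale 6.667
```

View pics/g10.png

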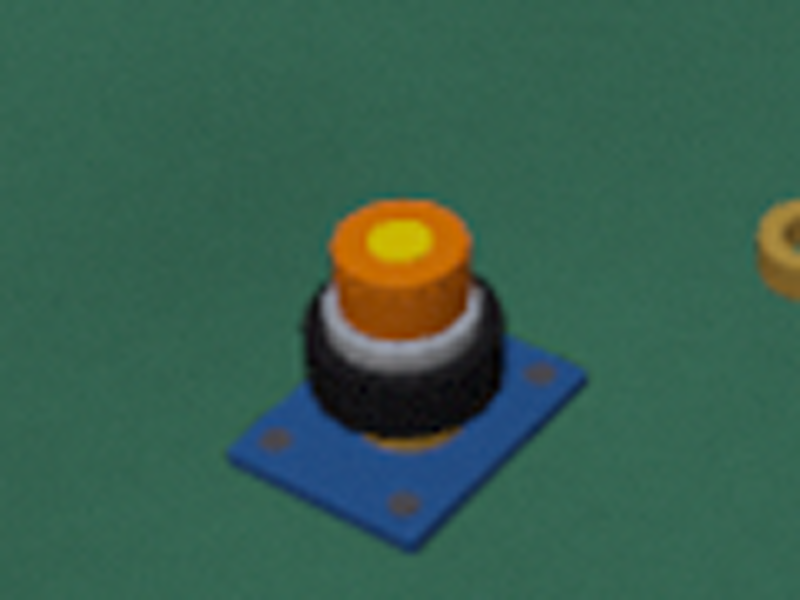

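The stack is complete: the cap (dot at crop 400,241) sits flat on the washer and pulley, centred on the stud. I hand it in.

```bash
python3 -c "
from cell import job_done;print(job_done())"
```

```text
the job is handed in; nothing more can be done
None
```

The belt idler is built on the blue bracket (spacer, black pulley, washer, cap, each seated by the camera check) and the job is handed in at about 21 s; no pass/fail verdict was returned.

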